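Bring the ball dish round to the tipped-out bin

ROBOT

A 7-joint arm with a two-finger parallel gripper is mounted at the origin on the work surface. World frame = base frame: x ahead of the robot, y to its left, z up, the work surface at z = 0. Lengths are in m, angles in rad, forces in N, time in s.
With the tool pointing down it reaches from about 0.425 to 1.025 m from the base axis. Payload 9.4 kg.
Tool frame: the origin (TCP) lies on the centre line of the jaws, within the pads' length; the fingertips stand 8 mm ahead of it and the grasp point (between the pads) lies 11 mm behind it; z points along the fingers, y is the direction in which the jaws open and shut (so a half turn about z gives the same grasp; the last joint's range is limited). The gripper opens to 85 mm and grips with 20 to 120 N. Pads are 22 mm wide; open, the fingers measure 114 mm over their backs; the gripper's body (76 mm by 85 mm) begins 54 mm behind the grasp point. The pads swing forward as they close: fully open they stand 13 mm farther back than shut.
Start: joints at [1.082, 0.599, -0.003, 1.599, 0.002, 0.943, -0.08], TCP at [0.29, -0.664, 0.239] pointing down, gripper open.
Joint ranges: [-2.57, 2.57], [-0.35, 1.97], [-1.29, 1.29], [0.11, 2.56], [-1.05, 4.19], [0.11, 1.86], [-2.63, 2.63]. Speed limits (rad/s): [2.22, 2.22, 3.01, 3.01, 3.14, 3.14, 3.14].

INTERFACE

Orientations are given as a rotation vector (axis times angle).
In Python, from rig import * gives the robot as it stands.
- The arm moves only by the shell command python3 -m creep 'ROWS' [FORCE]. ROWS is JSON, a list that holds one entry, the list of rows, each a list of 7 numbers: the shift along the world's x, y, z in cm, then the turn, a rotation vector about the world's x, y, z in degrees, then the finger opening in cm, from 0 to 8.54. A call has 1 to 20 rows; each row shifts and turns the commanded pose from where the row before left it; what a row does not reach is not made up. A row lasts 1/12 s, in which the tool goes at most 41.7 mm and 7.16 degrees, less where a joint would pass 70% of its speed; a pose out of reach is approached as far as the arm can. A call with a gripper value outside its range is refused whole. The fingers move at their own pace and stop on an object; FORCE is the grip in N (left out, the last holds). Time passes only in rows, so rows that do not move let the fingers close. It gives the time, the measured TCP pose, the force and the opening at its end, in the units of the state.
- observe(): the state, without advancing time (a new reading comes with each control period).
- grab_frame(name): name is "scene" or "top"; returns (picture, depth): 400x640x3 uint8, blue, green, red; 400x640 float32, m along the optical axis (not along the pixel's ray), 0 where there is no reading.
- camera_model(name): a dict with "fov_y" (degrees; the focal length in pixels is half the picture's height over the tangent of half this angle, whatever the lens; pixels are square), "cx", "cy" (the principal point, pixels), "R" (3x3) and "t" (3): a world point X has camera coordinates R X + t. Camera axes: x right, y down, z forward; pixel columns grow to the right and rows downward; lengths in m; the calibration is good to about 2 mm. A picture is of the moment at which its call begins. camera_model takes no time and is no camera call.
- job_done(): hands the job in, once; it reports no verdict.
Trained networks look in the newest picture that a camera, given by its name, has taken for a name from the list of things; names that differ only in an ending like _2 or _b are one class to them, and where a whole thing is asked for, a point or a joint stands for the part that bears it (a point fixed in the world has none). Each returns a list of dicts, best first, with "conf" (0 to 1); they miss things now and then, are a little off and sometimes report something else, mostly with a low value. They report only what shows in the picture. A call takes as long as a camera call. They do not tell look-alikes from the thing itself.
- search_frame(label, camera): "location" ([x, y, z] in m, in world coordinates, good to about 4 mm: the middle of the surface that is visible of it).
- tip_of(label, camera): "location" ([x, y, z] in m, in world coordinates, good to about 4 mm: a listed point, or the origin of a listed thing).
The state is a dict: "time_s": time; "qpos": joint angles; "joint_vel": joint speeds; "effort": joint torques, N m; "position": TCP position; "ee_rot": TCP orientation; "wrist_force": force on the tool from outside, world axes, zero at the start; "wrist_torque": the same for the moment, N m; "width": finger opening in m.
Only numpy, scipy, OpenCV 4.12 (cv2) and the standard library are available. Lean on these libraries where they do the work, as an engineer would, in place of code of your own. Each camera call takes 0.05 s, during which the arm holds its last target.

TASK

The green pouring dish holds one loose steel ball that belongs in the clear bin standing tipped out of the organiser. Grip the dish across its sides, lift it level, and smoothly, so that the ball keeps to the middle of the dish, carry it to the bin and turn it about a quarter turn so that its pouring lip points straight into the bin, the lip a few centimetres above the middle of the bin's open mouth. Finish holding it there, level, still and ready to tip, touching neither the bin nor the organiser, and leave everything else on the board where it lies.

Things in the scene. Friction and masses are not known exactly. Their poses are not given: they have to be found in the camera images.
- dish_center (a point): centre (half-way up, on the upright axis) of the loose green ceramic pouring dish: round, 60 mm across, 28 mm high, about 110 g; the sides are straight and upright from the foot to 15 mm up, the best place to grip; the hollow is 14 mm deep with sides that rise ever more steeply (7 degrees near the middle, 22 degrees further out). z is the dish's axis (up), +x points from the centre to the pouring lip. The dish stands on the board, so this point starts 14 mm above it
- dish_lip (a point): tip of the dish's pouring lip, 40 mm from the dish's axis along the dish's +x and 24.5 mm above its underside; the lip sticks out 10 mm from the 60 mm round at the rim only (above 15 mm) and is about 22 mm wide
- dish: the same dish; the origin is the centre of its underside, axes as for dish_center
- ball_center (a point): centre of the loose bright steel ball, 16 mm across, 17 g, lying at the lowest point in the middle of the dish's hollow; it rolls if the dish is jerked or tilted by more than about 7 degrees
- organiser: fixed slate-grey tip-out organiser with three clear bins side by side, 100 deep (x), 330 wide (y), 130 mm high; the origin is the centre of its underside, +x points from its open front to its back, z up. The bins at its left and right are closed; the middle one is tipped out to the front (-x)
- open_bin (a joint): angle (rad) by which the middle bin is tipped out on its hinge; 0 is shut, here about 0.6 to 0.8. The hinge is 10 mm up, 48 mm in front of the organiser's origin, along its y. It is stiff enough to stay where it is, but is moved by a push
- bin_mouth (a point): middle of the open mouth of the tipped-out clear bin (98 mm wide, 60 mm deep front to back, front panel 100 mm, rear panel 70 mm tall): half-way between the top edges of its front and rear panels, about 90 to 97 mm above the board. It turns with the bin
- bin_edge (a point): middle of the top edge of that bin's front panel, its outermost part but for a finger pull 40 mm wide that stands out 10 mm from it; about 80 to 92 mm above the board, about 33 mm horizontally in front of the mouth's middle
- phone_housing: bystander: open white phone housing, 148 x 72 x 9 mm, lying flat; origin under its centre
- pick: bystander: purple three-cornered plastic opening pick, 30 mm, 4 mm thick, lying flat; origin under its centre
- pry_bar: bystander: flat steel pry bar, 132 mm long (its x), 12 mm wide, 5 mm thick, lying; origin under its centre
- screwdriver: bystander: small blue-handled screwdriver, 125 mm long (its x), 26 mm thick, lying; origin under its centre
- blue_bowl: bystander: empty blue ceramic bowl, 72 mm across, 28 mm high, no lip; origin under its centre
- suction_cup: bystander: black rubber suction cup with red handle, 40 mm across, 37 mm high; origin under its centre
There are look-alikes about, which are no part of the job. What is shaped like the dish but orange or pink is not meant.

How it is judged:
On the way:
1. the dish is held in the fingers, clear of the board, with the ball in its middle (contact force between dish and the fingers above 0.5 N and height (world z) of dish_center above 0.045 m and horizontal distance between ball_center and dish_center below 0.01 m), for 0.2 s.
At the end, for the whole second after the job is handed in: Fingers hold the dish still and level (6 deg), off bin and organiser, underside 82 to 155 mm up; lip tip within 20 mm (level) of the mouth's middle, pointing in within 12 deg; ball within 8 mm of the dish's axis; bin edge within 8 mm, bystanders within 20 mm of their start (contact force between dish and the fingers above 0.5 N and contact force between dish and organiser below 0.1 N and horizontal distance between dish_lip and bin_mouth below 0.02 m and x of dish_center in the frame of organiser below -0.085 m and angle between the x axis of dish and the x axis of organiser, either way round below 0.21 rad and height (world z) of dish between 0.082 and 0.155 m and angle between dish's own z axis and vertical below 0.1 rad and horizontal distance between ball_center and dish_center below 0.008 m and z of ball_center in the frame of dish_center between 0 and 0.016 m and linear speed of dish below 0.02 m/s and distance of bin_edge from where it was at the start of the episode below 0.008 m and distance of each of phone_housing, pick, pry_bar, screwdriver, blue_bowl, suction_cup from where it was at the start of the episode below 0.02 m); the arm keeps its last pose, push and grip.
It fails at once if the ball rolls out from the middle of the dish to its steep side (12 mm off the axis) (horizontal distance between ball_center and dish_center above 0.012 m).
It fails at once if the dish is tipped (more than 11 degrees off level) (angle between dish's own z axis and vertical above 0.2 rad).
It fails at once if the tipped-out bin is pushed on its hinge (distance of bin_edge from where it was at the start of the episode above 0.008 m).
It fails at once if a bystander is knocked away (distance of any of phone_housing, pick, pry_bar, screwdriver, blue_bowl, suction_cup from where it was at the start of the episode above 0.02 m).
It also fails if it takes over 58 s, if anything falls off the work surface, if the arm or the gripper's body presses on something with over 40 N, if the wrist force passes 120 N, or if a joint passes its speed limit or range.

## Working session

There is one attempt and no reset: what is moved stays moved. The work goes in short steps, Python scripts to look and compute and a shell command to move; the robot and the scene stay as the last step left them, time stands still between calls to the robot, and variables do not carry over. Pictures are saved under pics/ and viewed, and the job is handed in when it is done.

```bash
ls; mkdir -p pics; python3 - <<'E'
from rig import *
import cv2
for n in("scene","top"):
    p,d=grab_frame(n); cv2.imwrite(f"pics/{n}0.png",p)
    import numpy as np; np.save(f"{n}0.npy",d)
    print(n,camera_model(n))
s=observe();print(s)
E
```

```text
pics
scene {'fov_y': 53.604861299645506, 'cx': 315.4921370130044, 'cy': 198.9761034293512, 'R': array([[ 0.66361123,  0.74792976,  0.01487328],
       [ 0.63722124, -0.5547449 , -0.53498335],
       [-0.39187909,  0.36449853, -0.84473167]]), 't': array([-0.36263262, -0.27948524,  1.24466812])}
top {'fov_y': 56.64208433079555, 'cx': 317.11392980165743, 'cy': 199.8946226072875, 'R': array([[-0.00635893, -0.99991757,  0.01115451],
       [-0.9912422 ,  0.0048316 , -0.13196801],
       [ 0.13190323, -0.01189599, -0.99119121]]), 't': array([-0.0020048 ,  0.55936128,  0.8853254 ])}
{'time_s': 0.1, 'qpos': array([ 1.08230319,  0.60005978, -0.0025297 ,  1.60003007,  0.00179374,
        0.94287554, -0.0798514 ]), 'joint_vel': array([-0.0003913 , -0.0018396 , -0.00135621, -0.00117085,  0.000521  ,
       -0.00031067, -0.00053379]), 'effort': array([ 5.03545059e-03, -7.78001118e+01,  1.56990565e+00, -2.58627892e+01,
        1.26706419e-02,  5.49215081e-03, -3.18514469e-05]), 'position': array([ 0.29001142, -0.66404171,  0.23849998]), 'ee_rot': array([-3.07395748e+00, -6.42002776e-01,  6.39158401e-04]), 'wrist_force': array([-1.38499982, -0.06117903,  0.18895255]), 'wrist_torque': array([-0.03219179,  0.03306052,  0.02532263]), 'width': 0.08544975784391066}
```

View pics/scene0.png

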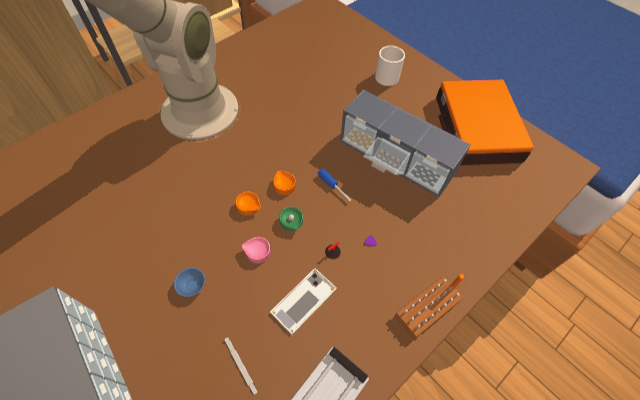

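View pics/top0.png

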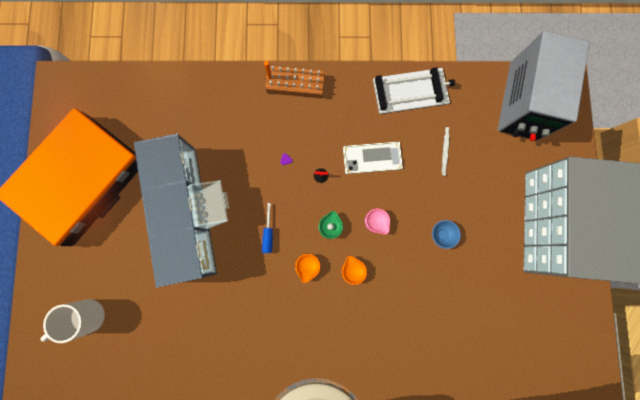

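```bash
python3 - <<'E'
import cv2,numpy as np
t=cv2.imread("pics/top0.png");s=cv2.imread("pics/scene0.png")
a=cv2.resize(t[190:290,280:410],None,fx=6,fy=6,interpolation=cv2.INTER_CUBIC)
b=cv2.resize(t[120:295,125:290],None,fx=4,fy=4,interpolation=cv2.INTER_CUBIC)[:600]
c=cv2.resize(s[150:280,220:320],None,fx=4.5,fy=4.5,interpolation=cv2.INTER_CUBIC)
cv2.imwrite("pics/a.png",a);cv2.imwrite("pics/b.png",b);cv2.imwrite("pics/c.png",c)
E
cat > h.py <<'E'
import numpy as np,cv2
from rig import *
def P(n,u,v,d):
    m=camera_model(n);f=200/np.tan(np.radians(m['fov_y']/2))
    c=np.stack([(u-m['cx'])/f*d,(v-m['cy'])/f*d,d],-1)
    return (c-m['t'])@m['R']
def cloud(n,d):
    v,u=np.mgrid[0:400,0:640]
    return P(n,u,v,d)
def proj(n,X):
    m=camera_model(n);f=200/np.tan(np.radians(m['fov_y']/2))
    c=np.asarray(X)@m['R'].T+m['t'];return c[...,:2]/c[...,2:]*f+[m['cx'],m['cy']]
E
python3 - <<'E'
from h import *
for cam in("top","scene"):
  for l in("dish_center","dish_lip","ball_center","bin_mouth","bin_edge","organiser","pick","suction_cup","screwdriver","open_bin"):
    try:
      r=tip_of(l,cam); print(cam,l,[(np.round(q['location'],4).tolist(),round(q['conf'],2)) for q in r][:5])
    except Exception as e: print(l,e)
print(observe()['time_s'])
E
```

```text
top dish_center [([0.3854, -0.1011, 0.0131], 0.92), ([0.3987, 0.018, 0.0137], 0.74), ([0.5361, -0.0519, 0.0204], 0.73), ([0.5069, -0.1596, 0.0148], 0.68), ([0.4962, -0.036, 0.0119], 0.57)]
top dish_lip [([0.4803, -0.1769, 0.025], 0.97), ([0.5325, -0.0495, 0.0235], 0.76), ([0.3596, 0.0275, 0.0236], 0.64), ([0.4212, -0.0884, 0.0271], 0.56), ([0.4952, -0.0399, 0.0151], 0.15)]
top ball_center [([0.4914, -0.0368, 0.0209], 0.4)]
top bin_mouth [([0.5496, 0.2427, 0.0961], 0.64)]
top bin_edge [([0.555, 0.2145, 0.0806], 0.81)]
top organiser [([0.5322, 0.3237, 0.006], 0.72), ([0.5575, 0.2173, 0.083], 0.37)]
top pick [([0.6687, 0.0763, -0.0001], 0.52)]
top suction_cup [([0.6248, -0.0154, -0.0011], 0.75), ([0.4945, -0.0394, 0.0219], 0.39)]
top screwdriver [([0.4915, 0.1177, -0.0019], 0.67)]
open_bin it knows: ball_center, bin_edge, bin_mouth, blue_bowl, dish, dish_center, dish_lip, organiser, phone_housing, pick, pry_bar, screwdriver, suction_cup
scene dish_center [([0.386, -0.0979, 0.0111], 0.98), ([0.4947, -0.0425, 0.019], 0.93), ([0.5085, -0.1583, 0.0112], 0.74), ([0.3994, 0.0168, 0.0145], 0.59)]
scene dish_lip [([0.4266, -0.0825, 0.0267], 0.92), ([0.3611, 0.0255, 0.026], 0.79), ([0.534, -0.0502, 0.023], 0.74), ([0.4803, -0.1806, 0.0243], 0.71), ([0.4962, -0.0336, 0.0212], 0.5)]
scene ball_center [([0.4969, -0.0374, 0.0165], 0.58)]
scene bin_mouth [([0.5492, 0.2445, 0.0917], 0.97), ([0.4951, -0.0385, 0.0163], 0.35)]
scene bin_edge [([0.5554, 0.2103, 0.0834], 0.98)]
scene organiser [([0.5263, 0.3249, -0.0005], 0.78)]
scene pick [([0.6746, 0.0767, -0.0026], 0.67)]
scene suction_cup [([0.4977, -0.042, -0.0002], 0.67), ([0.628, -0.0136, -0.0], 0.51)]
scene screwdriver [([0.495, 0.1242, 0.0018], 0.8)]
open_bin it knows: ball_center, bin_edge, bin_mouth, blue_bowl, dish, dish_center, dish_lip, organiser, phone_housing, pick, pry_bar, screwdriver, suction_cup
1.0
```

View pics/a.png

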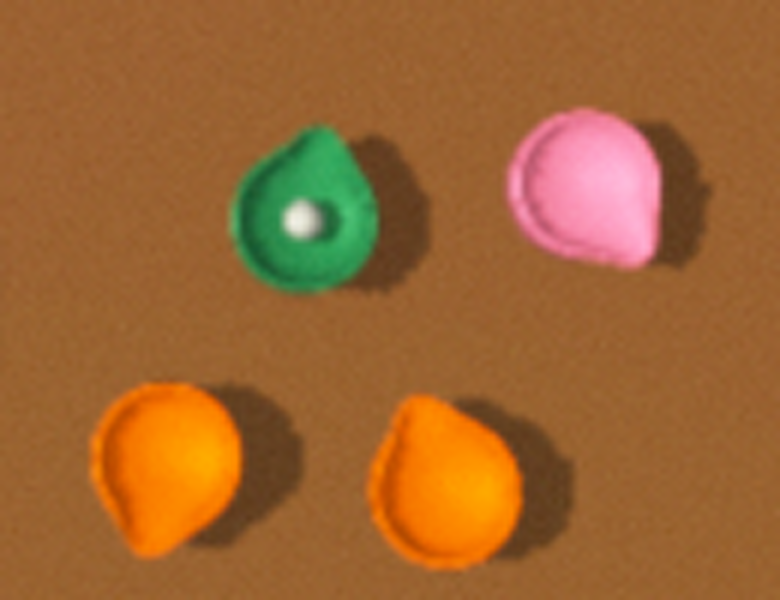

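View pics/b.png

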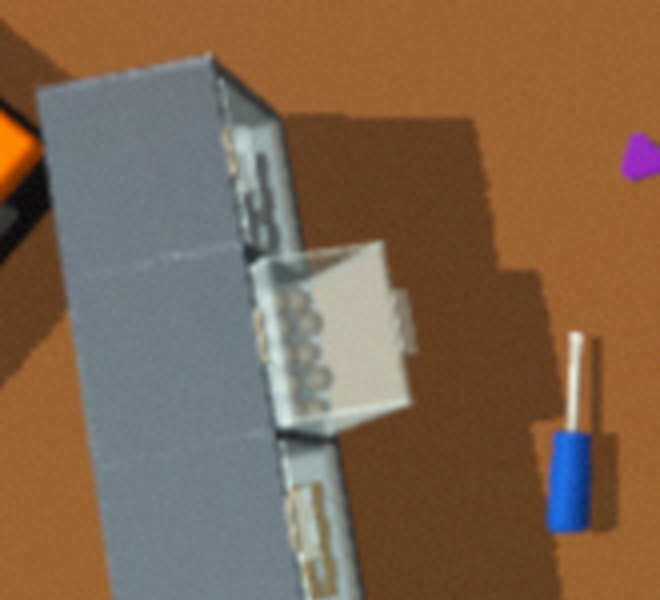

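View pics/c.png

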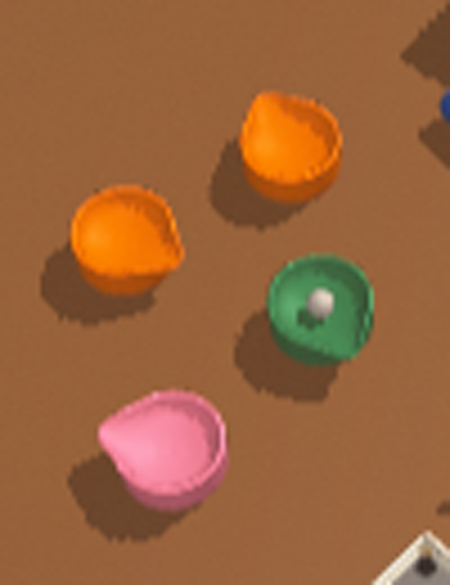

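```bash
python3 - <<'E'
from h import *
d=np.load("top0.npy");C=cloud("top",d);im=cv2.imread("pics/top0.png")
v,u=np.mgrid[0:400,0:640]
m=(d>0)&(C[...,2]>.122)&(C[...,2]<.14)&(u>125)&(u<225)&(v>125)&(v<295)
q=C[m][:,:2];print("organiser top z",np.median(C[m][:,2]),m.sum())
r=cv2.minAreaRect((q*1000).astype(np.float32));print(r);print(cv2.boxPoints(r))
b=im.astype(int)
g=(b[...,1]>b[...,2]+30)&(b[...,1]>b[...,0]+15)&(u>290)&(u<350)&(v>195)&(v<250)
# rim points
X=C[g&(d>0)];print("green",len(X),np.percentile(X[:,2],[1,10,50,90,99]))
# outline fitted with model: rim plane z=.028
U=np.stack([u[g],v[g]],-1)
h=cv2.convexHull(U.astype(np.int32))[:,0].astype(float)
# model silhouette fit: intersect pixel rays with z=.027
m_=camera_model("top");o=-m_['R'].T@m_['t']
f=200/np.tan(np.radians(m_['fov_y']/2))
ray=np.stack([(U[:,0]-m_['cx'])/f,(U[:,1]-m_['cy'])/f,np.ones(len(U))],-1)@m_['R']
W=o+ray*((.027-o[2])/ray[:,2])[:,None]
W=W[:,:2];print("mean",W.mean(0),"bbox",W.min(0),W.max(0))
from scipy.optimize import minimize
# pixel-overlap fit on a grid
gu,gv=np.meshgrid(np.arange(295,350,.5),np.arange(195,250,.5))
gg=cv2.resize(g.astype(np.float32),None,fx=1,fy=1)
def mask(p,pts):
    dx=pts-p[:2];c,s=np.cos(p[2]),np.sin(p[2])
    a=dx@[c,s];e=dx@[-s,c]
    circ=np.hypot(a,e)<.030
    # lip: taper hull from circle tangent to width .. at .04
    lip=(a>0)&(a<.040)&(np.abs(e)<np.interp(a,[.012,.034,.040],[.0285,.011,.004]))
    return circ|lip
us,vs=np.mgrid[290:350,195:250];uu=us.ravel();vv=vs.ravel()
ray=np.stack([(uu-m_['cx'])/f,(vv-m_['cy'])/f,np.ones(len(uu))],-1)@m_['R']
G=(o+ray*((.026-o[2])/ray[:,2])[:,None])[:,:2];gt=g[vv,uu]
# ball pixels fill
k=cv2.morphologyEx(g.astype(np.uint8),cv2.MORPH_CLOSE,np.ones((9,9)));gt=k[vv,uu]>0
best=min(((np.sum(mask((x,y,t),G)!=gt),x,y,t) for x in np.arange(.484,.508,.001) for y in np.arange(-.052,-.026,.001) for t in np.radians(np.arange(-40,15,2.5))))
print(best,np.degrees(best[3]),gt.sum())
E
```

```text
organiser top z 0.131125597371579 6865
((531.7035522460938, 327.643798828125), (330.1108093261719, 102.81443786621094), 11.541921615600586)
[[359.69995 344.9864 ]
 [380.2716  244.25104]
 [703.70715 310.3012 ]
 [683.1355  411.03656]]
green 467 [0.00140908 0.01573524 0.02077247 0.02838434 0.03031749]
mean [ 0.49660753 -0.03840709] bbox [ 0.4651643  -0.06697211] [ 0.53244774 -0.00947864]
(np.int64(9), np.float64(0.494), np.float64(-0.037999999999999985), np.float64(-0.2617993877991494)) -14.999999999999998 497
```

Candidates: in the top view, green dish with ball (331,226), orange (307,267) and (354,270), pink (378,221), plus the blue bowl (446,234). I choose the green one. Close crop a.png confirms it: it is green with a bright ball in the middle, and its lip points up in the picture (world +x, yaw about -15°). The bin is at about (210,205), with its open front facing -y.

```bash
python3 -m creep '[[[1,3.1,0,0,0,-1.9,8.54],[1,3.1,0,0,0,-1.9,8.54],[1,3.1,0,0,0,-1.9,8.54],[1,3.1,0,0,0,-1.9,8.54],[1,3.1,0,0,0,-1.9,8.54],[1,3.1,0,0,0,-1.9,8.54],[1,3.1,0,0,0,-1.9,8.54],[1,3.1,0,0,0,-1.9,8.54],[1,3.1,0,0,0,-1.9,8.54],[1,3.1,0,0,0,-1.9,8.54],[1,3.1,0,0,0,-1.9,8.54],[1,3.1,0,0,0,-1.9,8.54],[1,3.1,0,0,0,-1.9,8.54],[1,3.1,0,0,0,-1.9,8.54],[1,3.1,0,0,0,-1.9,8.54],[1,3.1,0,0,0,-1.9,8.54],[1,3.1,0,0,0,-1.9,8.54],[1,3.1,0,0,0,-1.9,8.54],[1,3.1,0,0,0,-1.9,8.54],[0.6,2.5,0,0,0,-1.9,8.54]]]' 40
cat >> h.py <<'E'
from scipy.spatial.transform import Rotation as Ro
def st():
    s=observe();R=Ro.from_rotvec(s['ee_rot']).as_matrix()
    print("t",round(s['time_s'],2),"pos",np.round(s['position'],4),"jaw hd",round(np.degrees(np.arctan2(R[1,1],R[0,1])),2),"tool z",np.round(R[:,2],4),"w",round(s['width'],4),"F",np.round(s['wrist_force'],2),"q",np.round(s['qpos'],2))
E
python3 -c "
from h import *
st()"
```

```text
time_s: 2.67
position: [0.4872, -0.0478, 0.2396]
ee_rot: [-3.116, 0.394, -0.002]
wrist_force: [0.7, 0.1, 0.1]
width: 0.0852
t 2.67 pos [ 0.4872 -0.0478  0.2396] jaw hd -104.41 tool z [ 1.2e-03  5.0e-04 -1.0e+00] w 0.0852 F [0.69 0.1  0.07] q [-0.09  0.32  0.09  2.13 -0.04  0.69 -1.79]
```

```bash
python3 -m creep '[[[0.2,0.3,-3,0,0,-0.6,8.54],[0.2,0.3,-3,0,0,0,8.54],[0.2,0.3,-3,0,0,0,8.54],[0.1,0.1,-3,0,0,0,8.54],[0.1,0,-3,0,0,0,8.54],[0,0,-2,0,0,0,8.54],[0,0,-1,0,0,0,8.54],[0,0,0,0,0,0,8.54],[0,0,0,0,0,0,8.54]]]'
python3 - <<'E'
from h import *
st()
o=[]
for n in("scene","top"):
    p,d=grab_frame(n);np.save(n+"1.npy",d);cv2.imwrite(n+"1_raw.png",p)
    c=(290,218) if n=="scene" else (331,226)
    o.append(cv2.resize(p[c[1]-50:c[1]+50,c[0]-50:c[0]+50],(400,400),interpolation=cv2.INTER_CUBIC))
cv2.imwrite("pics/d.png",np.hstack(o))
E
```

```text
time_s: 3.42
position: [0.4943, -0.0405, 0.0595]
ee_rot: [3.115, -0.411, -0.001]
wrist_force: [-0.2, 0.2, 0.5]
width: 0.0854
t 3.42 pos [ 0.4943 -0.0405  0.0595] jaw hd -105.02 tool z [-5.e-04 -0.e+00 -1.e+00] w 0.0854 F [-0.2   0.21  0.49] q [-0.06  0.63  0.04  2.26 -0.08  0.25 -1.78]
```

View pics/d.png

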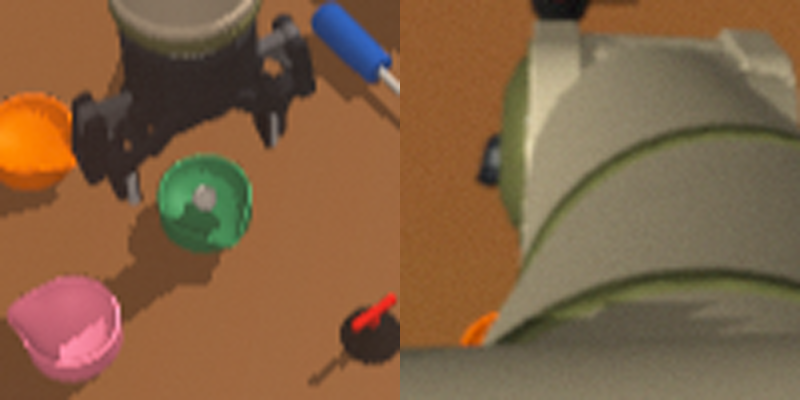

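```bash
python3 - <<'E'
from h import *
d=np.load("scene1.npy");C=cloud("scene",d)
for n,(a,b,c,e) in {"L":(262,282,195,222),"R":(300,318,185,207)}.items():
    q=C[c:e,a:b].reshape(-1,3);q=q[(d[c:e,a:b].ravel()>0)&(q[:,2]>.04)&(q[:,2]<.09)]
    lo=q[q[:,2]<np.percentile(q[:,2],25)];print(n,len(q),q[:,2].min(),"low mean",lo.mean(0))
s=observe();R=Ro.from_rotvec(s['ee_rot']).as_matrix()
for sg in(1,-1):
  for z in (.008,-.005): print(proj("scene",s['position']+R@[0,sg*.043,z]))
im=cv2.imread("scene1_raw.png").astype(int)
v,u=np.mgrid[0:400,0:640]
g=(im[...,1]>im[...,2]+25)&(im[...,1]>im[...,0]+10)&(u>260)&(u<320)&(v>190)&(v<250)
X=C[g&(C[...,2]>.024)&(d>0)];print("rim",len(X),X.mean(0),X.min(0),X.max(0))
print("bbox",u[g].min(),u[g].max(),v[g].min(),v[g].max())
# predicted bbox for dish with lip
for cx,cy in((.494,-.038),(.496,-.0405),(.494,-.0405)):
  th=np.linspace(0,2*np.pi,200);yaw=np.radians(-15)
  pts=[[cx+.03*np.cos(t),cy+.03*np.sin(t),z] for t in th for z in(0.0,.028)]+[[cx+.04*np.cos(yaw),cy+.04*np.sin(yaw),.0245]]
  w=proj("scene",np.array(pts));print((cx,cy),w.min(0),w.max(0))
for l in("dish_center","ball_center","dish_lip"):
  print(l,[(np.round(q['location'],4).tolist(),round(q['conf'],2)) for q in tip_of(l,"scene")][:5])
E
```

```text
L 29 0.06873940607733961 low mean [ 0.48955237 -0.08995074  0.0723554 ]
R 34 0.06436636697802194 low mean [0.50678721 0.00102509 0.07022797]
[274.22982133 217.62080896]
[273.83585111 214.98699364]
[305.49222606 204.62258473]
[305.45279929 201.90206022]
rim 109 [ 0.4987548  -0.04180728  0.02736899] [ 0.46557489 -0.07028063  0.0240197 ] [ 0.53307225 -0.0105923   0.03227159]
bbox 279 302 207 230
(0.494, -0.038) [279.21420391 205.15020205] [302.81334507 230.66009844]
(0.496, -0.0405) [278.94080657 206.18534722] [302.58526114 231.74622898]
(0.494, -0.0405) [278.44962287 205.68939484] [302.08823893 231.22653704]
dish_center [([0.4925, -0.0403, 0.0146], 0.73), ([0.3834, -0.0985, 0.0148], 0.69), ([0.5119, -0.1569, 0.0128], 0.68)]
ball_center [([0.4946, -0.0366, 0.0198], 0.47)]
dish_lip [([0.5303, -0.0472, 0.0211], 0.82), ([0.4272, -0.0791, 0.0248], 0.68), ([0.5271, 0.326, -0.0014], 0.66), ([0.4783, -0.1802, 0.0245], 0.62)]
```

```bash
python3 -m creep '[[[0,0.15,-1,0,0,0,8.54],[0,0,-1,0,0,0,8.54],[0,0,-1,0,0,0,8.54],[0,0,-0.8,0,0,0,8.54],[0,0,-0.6,0,0,0,8.54],[0,0,-0.4,0,0,0,8.54],[0,0,-0.2,0,0,0,8.54],[0,0,-0.1,0,0,0,8.54],[0,0,0,0,0,0,8.54],[0,0,0,0,0,0,8.54],[0,0,0,0,0,0,7.4],[0,0,0,0,0,0,7.2],[0,0,0,0,0,0,7.0],[0,0,0,0,0,0,6.8],[0,0,0,0,0,0,6.8],[0,0,0,0,0,0,6.8]]]' 30
python3 - <<'E'
from h import *
st()
p,d=grab_frame("scene");np.save("scene2.npy",d)
c=(290,218);cv2.imwrite("pics/e.png",cv2.resize(p[c[1]-50:c[1]+50,c[0]-50:c[0]+50],(600,600),interpolation=cv2.INTER_CUBIC))
E
```

```text
time_s: 5.0
position: [0.4942, -0.0389, 0.0083]
ee_rot: [-3.115, 0.41, -0.0]
wrist_force: [0.1, 0.3, 0.5]
width: 0.0678
t 5.0 pos [ 0.4942 -0.0389  0.0083] jaw hd -105.0 tool z [ 0.  0. -1.] w 0.0678 F [0.09 0.33 0.51] q [-0.05  0.73  0.02  2.27 -0.09  0.14 -1.78]
```

View pics/e.png

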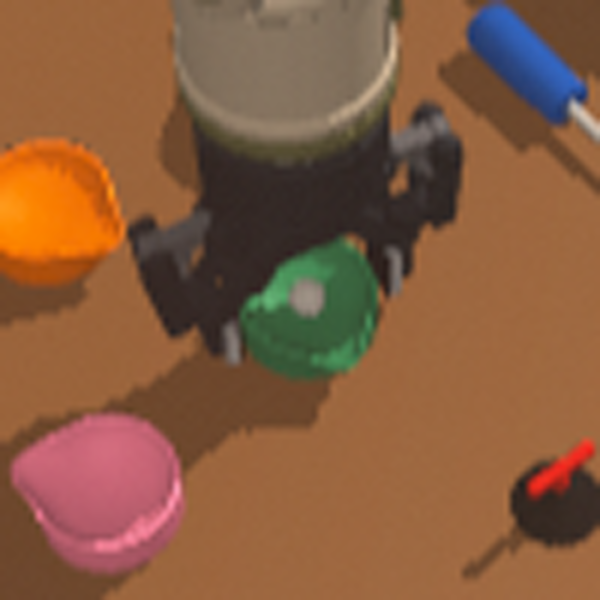

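The fingers straddle the dish. The pads are at (232,340) and (395,270) in the crop, with the dish midway between them and the ball in its middle. I'll close gently.

```bash
python3 -m creep '[[[0,0,0,0,0,0,6.6],[0,0,0,0,0,0,6.5],[0,0,0,0,0,0,6.4],[0,0,0,0,0,0,6.3],[0,0,0,0,0,0,6.2],[0,0,0,0,0,0,6.1],[0,0,0,0,0,0,6.05],[0,0,0,0,0,0,6.0],[0,0,0,0,0,0,5.95],[0,0,0,0,0,0,5.9],[0,0,0,0,0,0,5.8],[0,0,0,0,0,0,5.7],[0,0,0,0,0,0,5.5],[0,0,0,0,0,0,5.5],[0,0,0,0,0,0,5.5]]]' 30
python3 - <<'E'
from h import *
st()
p,d=grab_frame("scene");np.save("scene3.npy",d)
c=(290,218);cv2.imwrite("pics/f.png",cv2.resize(p[c[1]-50:c[1]+50,c[0]-50:c[0]+50],(600,600),interpolation=cv2.INTER_CUBIC))
E
```

```text
time_s: 6.3
position: [0.4942, -0.0388, 0.0086]
ee_rot: [-3.115, 0.41, -0.0]
wrist_force: [-1.1, 0.4, 7.3]
width: 0.0586
t 6.3 pos [ 0.4942 -0.0388  0.0086] jaw hd -105.0 tool z [ 3.e-04  1.e-04 -1.e+00] w 0.0586 F [-1.12  0.35  7.31] q [-0.05  0.73  0.02  2.27 -0.09  0.14 -1.78]
```

View pics/f.png

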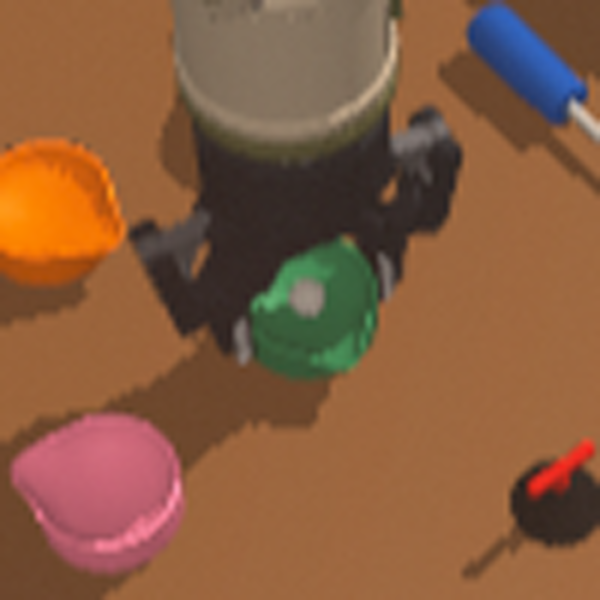

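```bash
python3 -m creep '[[[0,0,0.05,0,0,0,5.4],[0,0,0.1,0,0,0,5.4],[0,0,0.1,0,0,0,5.4],[0,0,0.1,0,0,0,5.4],[0,0,0.1,0,0,0,5.4],[0,0,0.1,0,0,0,5.4],[0,0,0.1,0,0,0,5.4],[0,0,0.1,0,0,0,5.4],[0,0,0.1,0,0,0,5.4],[0,0,0.1,0,0,0,5.4],[0,0,0.05,0,0,0,5.4],[0,0,0,0,0,0,5.4]]]' 40
python3 - <<'E'
from h import *
st()
p,d=grab_frame("scene");np.save("scene4.npy",d)
c=(290,218);cv2.imwrite("pics/g.png",cv2.resize(p[c[1]-50:c[1]+50,c[0]-50:c[0]+50],(600,600),interpolation=cv2.INTER_CUBIC))
E
```

```text
time_s: 7.35
position: [0.4942, -0.0389, 0.0184]
ee_rot: [-3.115, 0.41, -0.0]
wrist_force: [-0.2, 0.3, -1.7]
width: 0.0579
t 7.35 pos [ 0.4942 -0.0389  0.0184] jaw hd -105.01 tool z [ 1.e-04  0.e+00 -1.e+00] w 0.0579 F [-0.16  0.27 -1.66] q [-0.05  0.71  0.02  2.27 -0.09  0.16 -1.78]
```

View pics/g.png

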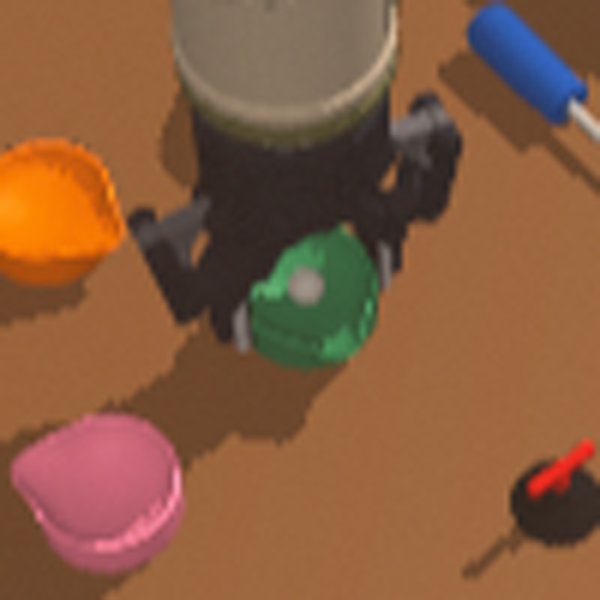

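```bash
python3 -m creep '[[[0,0,0.05,0,0,0,5.4],[0,0,0.1,0,0,0,5.4],[0,0,0.15,0,0,0,5.4],[0,0,0.2,0,0,0,5.4],[0,0,0.25,0,0,0,5.4],[0,0,0.25,0,0,0,5.4],[0,0,0.25,0,0,0,5.4],[0,0,0.25,0,0,0,5.4],[0,0,0.25,0,0,0,5.4],[0,0,0.25,0,0,0,5.4],[0,0,0.25,0,0,0,5.4],[0,0,0.25,0,0,0,5.4],[0,0,0.25,0,0,0,5.4],[0,0,0.25,0,0,0,5.4],[0,0,0.25,0,0,0,5.4],[0,0,0.25,0,0,0,5.4],[0,0,0.2,0,0,0,5.4],[0,0,0.15,0,0,0,5.4],[0,0,0.1,0,0,0,5.4],[0,0,0.05,0,0,0,5.4]]]'
cat >> h.py <<'E'
def dishcheck(tag,pc):
    """rim plane and ball offset from the scene camera; pc: expected dish_center"""
    p,d=grab_frame("scene");cv2.imwrite(tag+"_raw.png",p);np.save(tag+".npy",d);C=cloud("scene",d)
    im=p.astype(int);u0,v0=np.round(proj("scene",pc)).astype(int)
    v,u=np.mgrid[0:400,0:640];near=(np.hypot(u-u0,v-v0)<28)&(d>0)
    g=near&(im[...,1]>im[...,2]+20)&(im[...,1]>im[...,0]+8)
    X=C[g];print("green n",len(X),"z",np.round(np.percentile(X[:,2],[2,50,98]),4))
    top=X[X[:,2]>pc[2]+.0075]
    A=np.c_[top[:,:2]-pc[:2],np.ones(len(top))];w=np.ones(len(top))
    for _ in range(5):
        s=np.linalg.lstsq(A*w[:,None],top[:,2]*w,rcond=None)[0];r=top[:,2]-A@s;w=1/(1+(r/.0015)**2)
    print("rim fit n",len(top),"tilt deg x,y",np.round(np.degrees(np.arctan(s[:2])),1),"z",round(s[2],4),"xy range",top[:,:2].min(0).round(4),top[:,:2].max(0).round(4))
    c=(u0,v0);cv2.imwrite("pics/"+tag+".png",cv2.resize(p[max(0,c[1]-45):c[1]+45,c[0]-45:c[0]+45],(600,600),interpolation=cv2.INTER_CUBIC))
    for l in("dish_center","ball_center","dish_lip"):
        q=[r for r in tip_of(l,"scene") if np.linalg.norm(np.array(r['location'])-pc)<.07]
        print(l,[(np.round(r['location'],4).tolist(),round(r['conf'],2)) for r in q[:2]])
E
python3 - <<'E'
from h import *
st();s=observe();dishcheck("i",np.array([.494,-.039,s['position'][2]+.0055]))
E
```

```text
time_s: 9.07
position: [0.4942, -0.0389, 0.0584]
ee_rot: [-3.115, 0.41, -0.0]
wrist_force: [0.9, 0.2, -1.0]
width: 0.0582
t 9.07 pos [ 0.4942 -0.0389  0.0584] jaw hd -105.0 tool z [ 1.e-04  0.e+00 -1.e+00] w 0.0582 F [ 0.86  0.25 -1.02] q [-0.06  0.63  0.04  2.26 -0.09  0.25 -1.78]
green n 364 z [0.0582 0.0692 0.0797]
rim fit n 113 tilt deg x,y [4.5 2.1] z 0.0737 xy range [ 0.4767 -0.0708] [ 0.5328 -0.0126]
dish_center [([0.4958, -0.0413, 0.0659], 0.58)]
ball_center []
dish_lip [([0.534, -0.0469, 0.0707], 0.96), ([0.4922, -0.041, 0.0669], 0.39)]
```

View pics/i.png

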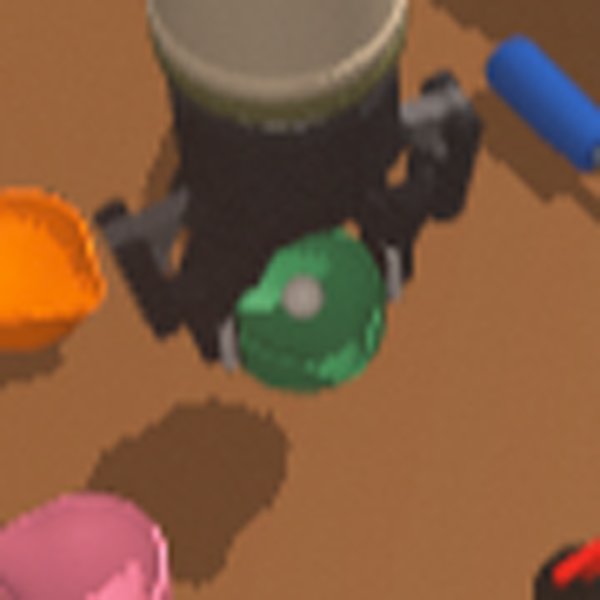

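```bash
python3 - <<'E'
from h import *
def fit(p,d,pc,th):
    C=cloud("scene",d);im=p.astype(int);u0,v0=np.round(proj("scene",pc)).astype(int)
    v,u=np.mgrid[0:400,0:640];near=(np.hypot(u-u0,v-v0)<28)&(d>0)
    g=near&(im[...,1]>im[...,2]+20)&(im[...,1]>im[...,0]+8)
    X=C[g];r=np.hypot(*(X[:,:2]-pc[:2]).T)
    o=[]
    top=X[(X[:,2]>pc[2]+th)&(r>.022)&(r<.032)]
    A=np.c_[top[:,:2]-pc[:2],np.ones(len(top))];w=np.ones(len(top))
    for _ in range(8):
        s=np.linalg.lstsq(A*w[:,None],top[:,2]*w,rcond=None)[0];q=top[:,2]-A@s;w=1/(1+(q/.0015)**2)
    # inner hollow
    inn=X[r<.02];B=np.c_[inn[:,:2]-pc[:2],np.ones(len(inn)),((inn[:,:2]-pc[:2])**2).sum(1)]
    s2=np.linalg.lstsq(B,inn[:,2],rcond=None)[0]
    print(len(top),np.degrees(s[:2]).round(1),s[2].round(4)-pc[2],"hollow",len(inn),np.degrees(s2[:2]).round(1),(s2[2]-pc[2]).round(4))
for th in(.005,.0075,.009):
  fit(cv2.imread("scene0.png") if 0 else cv2.imread("pics/scene0.png"),np.load("scene0.npy"),np.array([.494,-.039,.014]),th)
  fit(cv2.imread("scene1_raw.png"),np.load("scene1.npy"),np.array([.494,-.039,.014]),th)
  fit(cv2.imread("i_raw.png"),np.load("i.npy"),np.array([.494,-.039,.064]),th)
E
```

```text
177 [-3.7 -0.1] 0.009699999999999999 hollow 131 [-0.6  2.1] 0.0017
182 [-2.   0.9] 0.009300000000000001 hollow 136 [-3.3  0. ] 0.0024
110 [-1.6  1.4] 0.008599999999999997 hollow 139 [-2.5  0.1] 0.0026
132 [ 1.3 -1.4] 0.013 hollow 131 [-0.6  2.1] 0.0017
135 [ 1.1 -0.4] 0.0123 hollow 136 [-3.3  0. ] 0.0024
71 [7.5 1.4] 0.010300000000000004 hollow 139 [-2.5  0.1] 0.0026
105 [ 1.5 -1.6] 0.0135 hollow 131 [-0.6  2.1] 0.0017
103 [ 1.2 -0.1] 0.0135 hollow 136 [-3.3  0. ] 0.0024
54 [ 6.2 -0.8] 0.011700000000000002 hollow 139 [-2.5  0.1] 0.0026
```

```bash
python3 -m creep '[[[0.02,0.08,0.06,0,0,0.4,5.4],[0.04,0.16,0.12,0,0,0.8,5.4],[0.06,0.24,0.18,0,0,1.1,5.4],[0.08,0.32,0.24,0,0,1.5,5.4],[0.1,0.4,0.3,0,0,1.9,5.4],[0.1,0.4,0.3,0,0,1.9,5.4],[0.1,0.4,0.3,0,0,1.9,5.4],[0.1,0.4,0.3,0,0,1.9,5.4],[0.1,0.4,0.3,0,0,1.9,5.4],[0.1,0.4,0.3,0,0,1.9,5.4],[0.1,0.4,0.3,0,0,1.9,5.4],[0.1,0.4,0.3,0,0,1.9,5.4],[0.1,0.4,0.3,0,0,1.9,5.4],[0.1,0.4,0.3,0,0,1.9,5.4],[0.1,0.4,0.3,0,0,1.9,5.4],[0.1,0.4,0.3,0,0,1.9,5.4],[0.1,0.4,0.3,0,0,1.9,5.4],[0.1,0.4,0.3,0,0,1.9,5.4],[0.1,0.4,0.3,0,0,1.9,5.4],[0.1,0.4,0.3,0,0,1.9,5.4]]]'
python3 -m creep '[[[0.1,0.4,0.25,0,0,1.9,5.4],[0.1,0.4,0.2,0,0,1.9,5.4],[0.1,0.4,0.15,0,0,1.9,5.4],[0.1,0.4,0.1,0,0,1.9,5.4],[0.1,0.4,0.1,0,0,1.9,5.4],[0.1,0.4,0.1,0,0,1.9,5.4],[0.1,0.4,0.05,0,0,1.9,5.4],[0.1,0.4,0.05,0,0,1.9,5.4],[0.1,0.4,0,0,0,1.9,5.4],[0.1,0.4,0,0,0,1.9,5.4],[0.1,0.4,0,0,0,1.9,5.4],[0.1,0.4,0,0,0,1.9,5.4],[0.1,0.4,0,0,0,1.9,5.4],[0.1,0.4,0,0,0,1.9,5.4],[0.1,0.4,0,0,0,1.9,5.4],[0.1,0.4,0,0,0,1.9,5.4],[0.08,0.32,0,0,0,1.5,5.4],[0.06,0.24,0,0,0,1.1,5.4],[0.04,0.16,0,0,0,0.8,5.4],[0.02,0.08,0,0,0,0.4,5.4]]]'
python3 -m creep '[[[0,0,0,0,0,0,5.4],[0,0,0,0,0,0,5.4]]]'
python3 - <<'E'
from h import *
st();s=observe();dishcheck("j",s['position']+[0,0,.0055])
p,d=grab_frame("top");cv2.imwrite("pics/jt.png",p)
E
```

```text
time_s: 10.93
position: [0.5122, 0.0335, 0.1126]
ee_rot: [3.097, 0.529, -0.0]
wrist_force: [0.7, 0.2, -0.7]
width: 0.058
time_s: 12.6
position: [0.5302, 0.1053, 0.1223]
ee_rot: [-2.806, -1.413, 0.0]
wrist_force: [-0.4, 0.2, -1.3]
width: 0.0584
time_s: 12.77
position: [0.5301, 0.105, 0.1223]
ee_rot: [2.807, 1.411, -0.0]
wrist_force: [0.3, -0.9, -1.2]
width: 0.0578
t 12.77 pos [0.5301 0.105  0.1223] jaw hd -36.63 tool z [-2.e-04 -2.e-04 -1.e+00] w 0.0578 F [ 0.33 -0.89 -1.22] q [-0.13  0.56 -0.25  2.11  0.27  0.5  -1.22]
green n 200 z [0.12   0.1354 0.1861]
rim fit n 101 tilt deg x,y [ 9.  -8.8] z 0.14 xy range [0.5019 0.0706] [0.5883 0.1384]
dish_center [([0.5297, 0.1068, 0.1285], 0.56)]
ball_center []
dish_lip [([0.5521, 0.1375, 0.1347], 0.71)]
```

View pics/j.png

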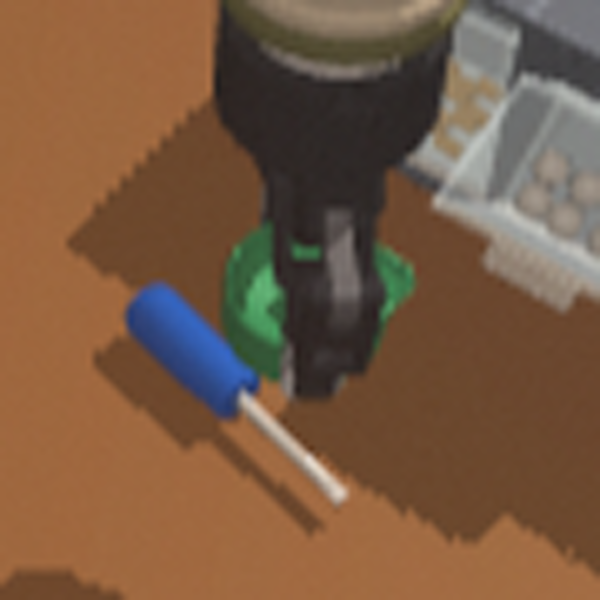

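View pics/jt.png

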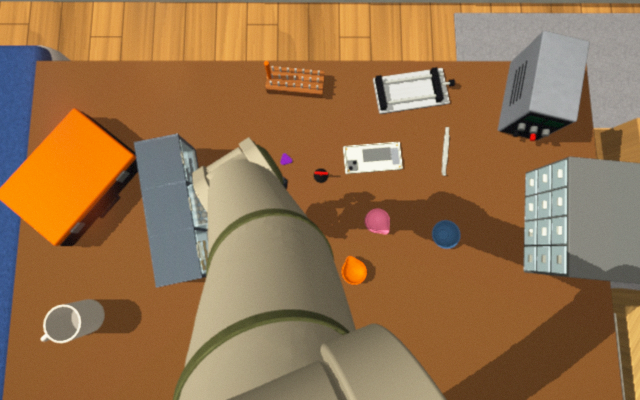

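```bash
python3 -m creep '[[[0.02,0.08,0,0,0,0.4,5.4],[0.04,0.16,0,0,0,0.8,5.4],[0.06,0.24,0,0,0,1.1,5.4],[0.08,0.32,0,0,0,1.5,5.4],[0.11,0.4,0,0,0,1.9,5.4],[0.11,0.4,0,0,0,1.9,5.4],[0.11,0.4,0,0,0,1.9,5.4],[0.11,0.4,0,0,0,1.9,5.4],[0.11,0.4,0,0,0,1.9,5.4],[0.11,0.4,0,0,0,1.9,5.4],[0.11,0.4,0,0,0,1.9,5.4],[0.11,0.4,0,0,0,1.9,5.4],[0.11,0.4,0,0,0,1.9,5.4],[0.11,0.4,0,0,0,1.9,5.4],[0.11,0.4,0,0,0,1.9,5.4],[0.11,0.4,0,0,0,1.9,5.4],[0.11,0.4,0,0,0,1.9,5.4],[0.11,0.4,0,0,0,1.9,5.4],[0.11,0.4,0,0,0,1.9,5.4],[0.11,0.4,0,0,0,1.9,5.4]]]'
python3 -m creep '[[[0.11,0.4,0,0,0,1.9,5.4],[0.11,0.4,0,0,0,1.9,5.4],[0.11,0.4,0,0,0,1.9,5.4],[0.11,0.4,0,0,0,1.9,5.4],[0.11,0.4,0,0,0,1.9,5.4],[0.08,0.32,0,0,0,1.5,5.4],[0.06,0.24,0,0,0,1.3,5.4],[0.04,0.14,0,0,0,0.8,5.4],[0.02,0.06,0,0,0,0.4,5.4],[0,0,0,0,0,0,5.4],[0,0,0,0,0,0,5.4],[0,0,0,0,0,0,5.4]]]'
python3 - <<'E'
from h import *
st();s=observe();dishcheck("k",s['position']+[0,0,.0055])
for l in("bin_mouth","bin_edge","screwdriver"):
  print(l,[(np.round(q['location'],4).tolist(),round(q['conf'],2)) for q in tip_of(l,"scene")][:3])
p,d=grab_frame("top");cv2.imwrite("pics/kt.png",cv2.resize(p[100:300,100:340],(720,600),interpolation=cv2.INTER_CUBIC))
for l in("bin_mouth","bin_edge","dish_lip","dish_center"):
  print(l,[(np.round(q['location'],4).tolist(),round(q['conf'],2)) for q in tip_of(l,"top")][:3])
E
```

```text
time_s: 14.68
position: [0.5499, 0.1775, 0.1223]
ee_rot: [2.264, 2.178, -0.0]
wrist_force: [0.8, 0.9, -0.6]
width: 0.0584
time_s: 15.68
position: [0.5572, 0.2044, 0.1223]
ee_rot: [1.997, 2.425, -0.0]
wrist_force: [-0.3, -0.6, -1.4]
width: 0.058
t 15.68 pos [0.5572 0.2044 0.1223] jaw hd 11.07 tool z [-1.e-04 -3.e-04 -1.e+00] w 0.058 F [-0.26 -0.63 -1.42] q [-0.13  0.64 -0.48  1.98  0.48  0.63 -0.72]
green n 395 z [0.1188 0.133  0.1438]
rim fit n 127 tilt deg x,y [-0.8 -5. ] z 0.1391 xy range [0.5271 0.1734] [0.5872 0.233 ]
dish_center [([0.557, 0.206, 0.1275], 0.78)]
ball_center [([0.5558, 0.2104, 0.1358], 0.55)]
dish_lip [([0.5462, 0.2468, 0.1342], 0.75), ([0.5467, 0.2418, 0.0933], 0.34)]
bin_mouth [([0.5476, 0.2448, 0.0927], 0.63), ([0.5564, 0.2115, 0.1313], 0.58)]
bin_edge [([0.5538, 0.2132, 0.0834], 0.78)]
screwdriver [([0.4949, 0.1229, 0.0033], 0.52)]
bin_mouth []
bin_edge []
dish_lip [([0.477, -0.1775, 0.0228], 0.48)]
dish_center []
```

View pics/k.png

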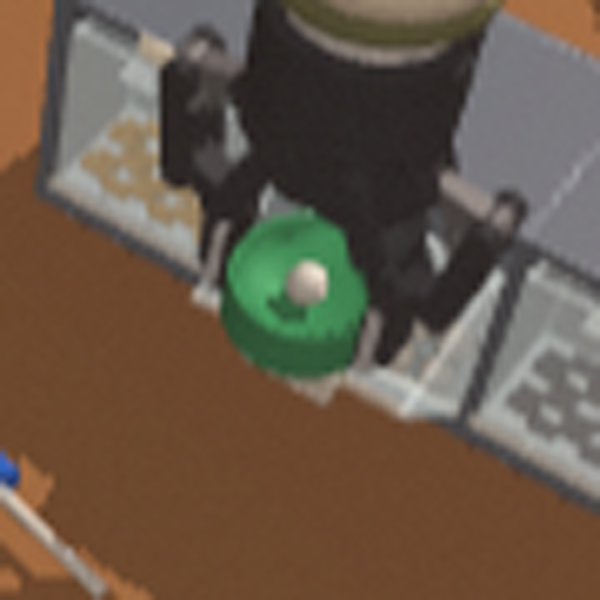

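View pics/kt.png

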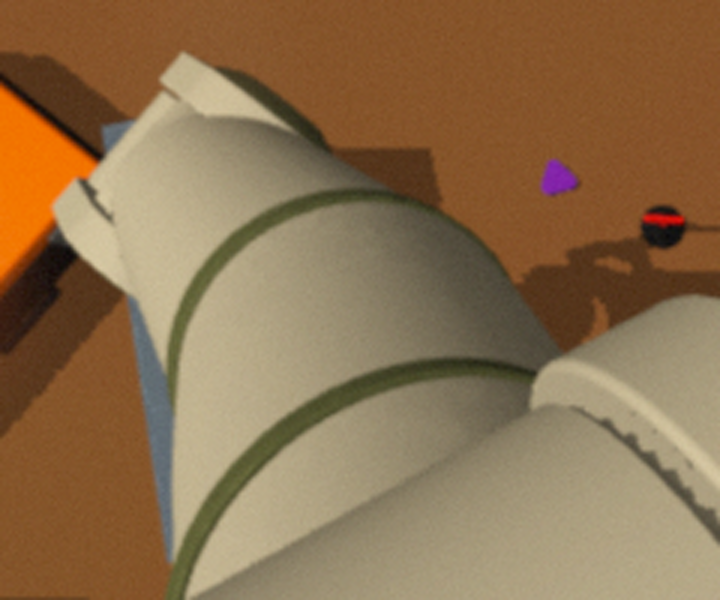

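```bash
python3 - <<'E'
from h import *
def ana(p,d,pc,yaw):
    C=cloud("scene",d);im=p.astype(int);u0,v0=np.round(proj("scene",pc)).astype(int)
    v,u=np.mgrid[0:400,0:640];near=(np.hypot(u-u0,v-v0)<28)&(d>0)
    g=near&(im[...,1]>im[...,2]+15)&(im[...,1]>im[...,0]+5)
    X=C[g]-pc;r=np.hypot(X[:,0],X[:,1]);a=(np.degrees(np.arctan2(X[:,1],X[:,0]))-yaw)%360
    for k in range(0,360,30):
        m=(np.abs((a-k+180)%360-180)<15)&(r>.021)&(r<.034)
        z=X[m,2];print(k,m.sum(),(1000*np.sort(z)[-4:]).round(1) if m.sum()>3 else "",end=" | ")
    inn=X[r<.02];B=np.c_[inn[:,:2],np.ones(len(inn)),(inn[:,:2]**2).sum(1)]
    s2=np.linalg.lstsq(B,inn[:,2],rcond=None)[0]
    t=np.radians(yaw);print("\nhollow slope world",np.degrees(s2[:2]).round(1),s2[2].round(4))
    # ball
    w=near&(im.min(-1)>115)&(im.max(-1)-im.min(-1)<40)
    n,L,S,cen=cv2.connectedComponentsWithStats(w.astype(np.uint8))
    m=camera_model("scene");f=200/np.tan(np.radians(m['fov_y']/2));o=-m['R'].T@m['t']
    for i in range(1,n):
        if S[i,4]>=6:
            uv=cen[i];ray=np.array([(uv[0]-m['cx'])/f,(uv[1]-m['cy'])/f,1])@m['R']
            W=o+ray*((pc[2]+.008-o[2])/ray[2]);print("blob",S[i],uv.round(1),"pos",W.round(4),"off",(1000*(W-pc)).round(1))
ana(cv2.imread("pics/scene0.png"),np.load("scene0.npy"),np.array([.494,-.0385,.014]),-15)
ana(cv2.imread("scene1_raw.png"),np.load("scene1.npy"),np.array([.494,-.0385,.014]),-15)
ana(cv2.imread("k_raw.png"),np.load("k.npy"),np.array([.5572,.2044,.128]),101)
st()
E
```

```text
0 25 [ 9.4  9.4  9.7 12.4] | 30 23 [14.  14.9 15.7 15.9] | 60 19 [13.6 13.7 13.9 14.1] | 90 14 [14.6 14.7 14.7 15.3] | 120 17 [12.6 13.6 14.5 14.8] | 150 14 [12.6 12.6 13.8 14.5] | 180 19 [13.7 14.  14.1 14.8] | 210 19 [14.1 14.1 15.8 18.7] | 240 17 [13.7 14.7 16.2 17.8] | 270 22 [15.9 16.  16.  16.3] | 300 31 [14.5 14.6 15.1 15.7] | 330 39 [14.9 15.4 15.5 18.8] | 
hollow slope world [-0.7  2.6] 0.0017
blob [289 214   5   6  26] [291.  216.5] pos [ 0.4943 -0.0384  0.022 ] off [0.3 0.1 8. ]
0 27 [ 9.7  9.8 11.1 11.4] | 30 22 [14.2 15.2 15.3 16.4] | 60 18 [15.2 15.9 16.7 16.7] | 90 16 [14.  15.  16.5 16.5] | 120 14 [11.8 13.9 14.3 14.4] | 150 15 [13.2 13.4 15.1 17.4] | 180 19 [13.1 13.7 14.3 15.7] | 210 18 [14.1 14.8 14.9 18.3] | 240 16 [14.3 14.3 15.2 15.2] | 270 21 [15.1 15.6 15.7 16.6] | 300 31 [15.1 15.4 16.1 17. ] | 330 38 [14.4 15.  15.4 15.8] | 
hollow slope world [-3.4  0.6] 0.0029
blob [289 214   5   6  21] [290.7 216.9] pos [ 0.4948 -0.0398  0.022 ] off [ 0.8 -1.3  8. ]
0 14 [7.2 7.7 7.7 8.6] | 30 29 [11.8 12.  13.4 15.8] | 60 28 [14.4 14.6 15.  16.5] | 90 23 [14.6 14.9 15.  
[... 429 characters left out ...]
]
blob [374 140   2   4   6] [374.5 141.5] pos [0.5178 0.2237 0.136 ] off [-39.4  19.3   8. ]
blob [355 143  10   9  46] [360. 147.] pos [0.5064 0.1827 0.136 ] off [-50.8 -21.7   8. ]
blob [399 147   3   5   9] [400.1 149.2] pos [0.5777 0.2543 0.136 ] off [20.5 49.9  8. ]
blob [379 151   5   6  27] [381.1 153.6] pos [0.5559 0.2077 0.136 ] off [-1.3  3.3  8. ]
blob [364 154   4   4  11] [365.5 155.8] pos [0.5353 0.1731 0.136 ] off [-21.9 -31.3   8. ]
blob [387 155  21  20 182] [399.  166.7] pos [0.6129 0.211  0.136 ] off [55.7  6.6  8. ]
t 16.28 pos [0.5573 0.2047 0.1223] jaw hd 11.09 tool z [-0.e+00 -1.e-04 -1.e+00] w 0.0583 F [-0.98 -1.02 -1.27] q [-0.13  0.64 -0.48  1.98  0.48  0.63 -0.72]
```

```bash
cat > tl.py <<'E'
from h import *
def pts(p,d,pc):
    C=cloud("scene",d);im=p.astype(int);u0,v0=np.round(proj("scene",pc)).astype(int)
    v,u=np.mgrid[0:400,0:640];near=(np.hypot(u-u0,v-v0)<28)&(d>0)
    g=near&(im[...,1]>im[...,2]+15)&(im[...,1]>im[...,0]+5)
    g=cv2.erode(g.astype(np.uint8),np.ones((3,3)))>0
    return C[g]-pc
def sel(X,yaw,lo,hi):
    r=np.hypot(X[:,0],X[:,1]);a=(np.degrees(np.arctan2(X[:,1],X[:,0]))-yaw+180)%360-180
    return (r>lo)&(r<hi)&(X[:,2]>-.003),r,a
ref=[(cv2.imread("pics/scene0.png"),np.load("scene0.npy")),(cv2.imread("scene1_raw.png"),np.load("scene1.npy"))]
R0=np.array([.494,-.0385,.014])
A=[pts(p,d,R0) for p,d in ref]
def fit(X,yaw,lo=.008,hi=.025):
    # joint: z = c + k1 r^2 + k2 r^4 + ax + by, ref gives k
    m,r,a=sel(X,yaw,lo,hi);m&=(np.abs(a)>45)
    x=X[m];return x,r[m]
X0=np.vstack(A);x0,r0=fit(X0,-15)
k=np.polyfit(r0,x0[:,2],3)
print("h(r)",[(q,round(1000*np.polyval(k,q/1000),1)) for q in(5,10,15,20,25)])
def tilt(X,yaw):
    x,r=fit(X,yaw);res=x[:,2]-np.polyval(k,r);M=np.c_[x[:,:2],np.ones(len(x))];w=np.ones(len(x))
    for _ in range(10):
        s=np.linalg.lstsq(M*w[:,None],res*w,rcond=None)[0];e=res-M@s;w=1/(1+(e/.001)**2)
    t=np.radians(yaw);c=np.array([[np.cos(t),np.sin(t)],[-np.sin(t),np.cos(t)]])@s[:2]
    return len(x),"slope along lip %.1f across %.1f deg, dz %.1f mm, rms %.1f"%(*np.degrees(c),1000*s[2],1000*np.sqrt(np.mean(w*e*e)))
if __name__=="__main__":
    for a in A: print("ref",tilt(a,-15))
    print("i",tilt(pts(cv2.imread("i_raw.png"),np.load("i.npy"),np.array([.494,-.0385,.064])),-15))
    pc=np.array([.5572,.2044,.128])
    print("k",tilt(pts(cv2.imread("k_raw.png"),np.load("k.npy"),pc),101))
    for j in range(3):
        p,d=grab_frame("scene");np.save(f"m{j}.npy",d);cv2.imwrite(f"m{j}_raw.png",p)
        print(j,tilt(pts(p,d,pc),101))
E
python3 tl.py
```

```text
h(r) [(5, np.float64(0.5)), (10, np.float64(1.5)), (15, np.float64(3.5)), (20, np.float64(6.1)), (25, np.float64(8.6))]
ref (154, 'slope along lip -2.2 across 0.6 deg, dz -0.8 mm, rms 0.7')
ref (152, 'slope along lip -4.2 across 0.7 deg, dz -0.3 mm, rms 0.7')
i (103, 'slope along lip -2.7 across 0.1 deg, dz -0.6 mm, rms 0.7')
k (107, 'slope along lip -1.3 across -1.3 deg, dz -0.2 mm, rms 0.7')
0 (95, 'slope along lip -4.1 across -1.9 deg, dz -0.9 mm, rms 0.6')
1 (106, 'slope along lip -5.1 across -2.5 deg, dz -0.6 mm, rms 0.7')
2 (99, 'slope along lip -7.0 across -1.7 deg, dz -0.8 mm, rms 0.6')
```

```bash
cat > chk.py <<'E'
from tl import *
import re
pc=np.array([.5572,.2044,.128]);L=[];B=[]
for j in range(10):
    p,d=grab_frame("scene");t=tilt(pts(p,d,pc),101)[1];L.append([float(x) for x in re.findall(r"-?\d+\.\d",t)][:3])
    im=p.astype(int);v,u=np.mgrid[0:400,0:640];w=(np.abs(u-381)<7)&(np.abs(v-153)<7)&(im.min(-1)>110)&(im.max(-1)-im.min(-1)<40)
    uv=np.array([u[w].mean(),v[w].mean()]);m=camera_model("scene");f=200/np.tan(np.radians(m['fov_y']/2));o=-m['R'].T@m['t']
    ray=np.array([(uv[0]-m['cx'])/f,(uv[1]-m['cy'])/f,1])@m['R'];W=o+ray*((.136-o[2])/ray[2]);B.append(1000*(W-pc)[:2])
L=np.array(L);B=np.array(B);print("tilt along, across, dz mean",L.mean(0).round(1),"sd",L.std(0).round(1),L[:,0]);print("ball off mm",B.mean(0).round(1),B.std(0).round(1))
cv2.imwrite("last_raw.png",p)
st()
E
python3 chk.py
```

```text
h(r) [(5, np.float64(0.5)), (10, np.float64(1.5)), (15, np.float64(3.5)), (20, np.float64(6.1)), (25, np.float64(8.6))]
tilt along, across, dz mean [-3.1 -1.7 -0.6] sd [1.4 0.8 0.2] [-4.1 -1.1 -2.9 -1.5 -4.7 -3.5 -5.3 -3.9 -2.2 -1.6]
ball off mm [-1.5  3. ] [0. 0.]
t 16.93 pos [0.5573 0.2047 0.1223] jaw hd 11.1 tool z [-0.e+00 -1.e-04 -1.e+00] w 0.0582 F [ 0.48  0.32 -0.63] q [-0.13  0.64 -0.48  1.98  0.48  0.63 -0.72]
```

The dish is level to within the measuring noise, the ball is still and about 3 mm from the axis, and the lip is over the mouth. I'm handing it in.

```bash
python3 - <<'E'
from h import *
for l in("phone_housing","pick","pry_bar","blue_bowl","suction_cup","screwdriver"):
  print(l,[(np.round(q['location'],3).tolist(),round(q['conf'],2)) for q in tip_of(l,"scene")][:1])
st();print(job_done())
E
```

```text
phone_housing [([0.679, -0.153, -0.002], 0.93)]
pick [([0.669, 0.078, -0.004], 0.39)]
pry_bar [([0.698, -0.349, 0.003], 0.7)]
blue_bowl [([0.471, -0.324, -0.004], 0.84)]
suction_cup [([0.629, -0.013, 0.001], 0.53)]
screwdriver [([0.496, 0.119, 0.001], 0.63)]
t 17.23 pos [0.5573 0.2047 0.1223] jaw hd 11.1 tool z [ 0.e+00 -1.e-04 -1.e+00] w 0.0585 F [-0.23  0.46 -0.47] q [-0.13  0.64 -0.48  1.98  0.48  0.63 -0.72]
the job is handed in; nothing more can be done
None
```

I gripped the green dish across its sides at 40 N, lifted it level, carried it to the bin and turned it about 116°. I handed it in at 17.2 s, held still with its lip over the mouth of the tipped-out bin. `job_done` gives no verdict, so what follows is only what my own checks showed.

**Last checks:**
- **Lip position:** the robot's pose puts the tip at about (0.550, 0.244), and the bin mouth was found at about (0.549, 0.244). The tip is within a few mm of the middle.
- **Lip direction and height:** the lip points along the organiser's axis within about 1°, and the underside is about 114 mm up. That puts the lip roughly 4 cm above the mouth.
- **Ball:** it is still, about 3.4 mm off the dish's axis by my own pixel measurement (limit 8 mm). One network reading put it about 6 mm off.
- **Bin and bystanders:** the bin edge reads within 2 mm of where it started. The pick, suction cup and screwdriver were found within 6 mm of their first readings. I had no starting numbers for the phone housing, pry bar and blue bowl, but the path stayed clear of them.

**Where the checks disagreed:** single-frame tilt readings were noisy, and some suggested the lip was 3 to 6° low. The average of 10 frames matched the starting level along the lip and differed by about 2° across it. That is within the 6° allowed, so I made no correction.

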